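# Clear the brush and click the wash locker shut

### The arm

A 6-joint arm with a two-finger parallel gripper is mounted at the origin on the work surface. World frame = base frame: x ahead of the robot, y to its left, z up, the work surface at z = 0. Lengths are in m, angles in rad, forces in N, time in s.
With the tool pointing down it reaches from about 0.3 to 0.875 m from the base axis. Payload 6.4 kg.
Tool frame: the origin (TCP) lies at the very end of the fingers, on their centre line; the grasp point (between the pads) lies 19 mm behind it; z points along the fingers, y is the line along which they close (so a half turn about z gives the same grasp; the last joint's range is limited). The gripper opens to 85 mm and grips with 20 to 120 N. Pads are 22 mm wide; open, the fingers measure 114 mm over their backs; the gripper's body (76 mm by 85 mm) begins 54 mm behind the grasp point. The pads swing forward as they close: fully open they stand 13 mm farther back than shut.
Start: joints at [-1.334, 0.181, 1.607, -0, 1.354, -0.206], TCP at [0.246, -0.52, 0.231] pointing down, gripper open.
Joint ranges: [-2.99, 2.99], [-0.89, 2.07], [0.3, 2.58], [-1.14, 4.28], [0, 2.63], [-3.12, 3.12]. Speed limits (rad/s): [2.57, 2.57, 3.01, 3.14, 3.14, 3.14].

### API

Orientations are given as a unit quaternion [w, x, y, z].
In Python, from bench import ctrl gives the robot as it stands.
- The arm moves only by the tool jog_arm, never from a script. Its argument "series" is a list that holds one entry, the list of rows, each a list of 7 numbers: the shift along the tool's x, y, z in mm, then the turn, a rotation vector about the tool's x, y, z in rad, then the finger opening in mm, from 0 to 85.4. In form: [[[tx, ty, tz, rx, ry, rz, gripper], ...]]. A call has exactly 10 rows; each row shifts and turns the commanded pose from where the row before left it, along the tool's axes as they then stand; what a row does not reach is not made up. A row lasts 1/10 s, in which the tool goes at most 50 mm and 8.59 degrees, less where a joint would pass 70% of its speed; a pose out of reach is approached as far as the arm can. A call with a gripper value outside its range is refused whole. The fingers move at their own pace and stop on an object; the grip force is fixed at half the most. Time passes only in rows, so rows that do not move let the fingers close, or fill a call up. It gives the time, the measured TCP pose, the force, the opening and the grip force at its end, in the units of the state.
- ctrl.get_obs(): the state, without advancing time (a new reading comes with each control period).
- ctrl.camera(name): name is "scene" or "top" or "wrist"; returns a dict with "frame" (480x640x3 uint8, blue, green, red), "z_map" (480x640 float32, m along the optical axis (not along the pixel's ray), 0 where there is no reading), "fx", "fy", "cx", "cy" (pixels), "k1" (the pictures are not rectified: a ray, as slopes to the right and down, at radius r is drawn at 1 + k1 r^2 times it, then the intrinsics apply), "xyz" and "rotation" of the camera in the world. Camera axes: x right, y down, z forward; pixel columns grow to the right and rows downward; lengths in m; the calibration is good to about 2 mm. A picture is of the moment at which its call begins.
- ctrl.hand_in(): hands the job in; it is judged then, once.
The state is a dict: "time_s": time; "q": joint angles; "dq": joint speeds; "joint_efforts": joint torques, N m; "eef_pos": TCP position; "eef_rot": TCP orientation; "wrist_force": force on the tool from outside, world axes, zero at the start; "torque": the same for the moment, N m; "opening": opening from 0.0 (shut) to 1.0 (fully open); "grasp_force": force on a finger pad.
Only numpy, scipy, OpenCV 4.12 (cv2) and the standard library are available. Lean on these libraries where they do the work, as an engineer would, in place of code of your own. Each camera call takes 0.05 s, during which the arm holds its last target. There are 200 camera calls.

### The job

The wooden scrubbing brush lies in the way of the wash locker's door: first lay it down inside the steel basin. Then push the door shut, leaning on it gently until its bevelled spring latch has ridden over the keeper and snapped in behind it; do not slam or force it. Leave the cup stack, the white box and the bottle as they stand and the basin upright.

Things in the scene. Friction and masses are not known exactly. Their poses are not given: they have to be found in the camera images.
- locker: White plastic wash locker fixed to the ledge, 160 deep, 254 wide, 205 mm high, blue door. Origin: on the ledge under the middle of its front edge; x points into it, y to the hinge side, z up. On the latch side (y -115 to -136 mm) a steel keeper bracket reaches 37 to 57 mm out in front, 153 to 187 mm up. Robot forces over 20 N on a nearly shut door break it.
- door (a joint): Door hinge angle (rad): 0 parallel to the front, positive open, down to -0.055. Panel 220 x 14 mm, 6 to 200 mm up. Swings on a slightly stiff hinge (1 to 3 N) until the bolt meets the keeper, 0.05 to 0.09 above the latched angle; stays where left. The latched angle, -0.05 to 0.055, differs each time with the keeper and cannot be measured beforehand. Above 1.5 rad/s counts as slamming.
- door_hinge (a point): Point on the door's hinge axis, 165 mm above the ledge, in the middle of the panel's thickness. Axes turn with the door: -y along the panel from hinge to free edge, -x out of its outer face, z up. At door angle 0 they are parallel to the locker's.
- door_push (a point): Point on the plain outer face of the door, 155 mm from the hinge axis, 165 mm above the ledge (35 mm below the door's top edge), a good place to push. Axes as door_hinge: push along +x. The dark latch case (30 wide, 22 thick, 40 mm high) stands on the face 190 to 220 mm from the hinge axis.
- bolt (a joint): Brass spring bolt, 13 mm out of the door's free edge, 170 mm up, bevel facing the locker. Value (m): 0 fully out, to 0.011 in. The keeper lip presses it in 7.5 mm, then it snaps out behind to rest at 0.002 to 0.0045 on the pocket's bottom: latched. Takes 8 to 15 N at door_push, dropping at the snap; within 2 mm more a rubber stop turns rigid. Keeper and stop vary +-10 mm in depth.
- brush: Wooden scrubbing brush lying on its bristles in front of the locker, inside the door's swing: wood 150 long (x) x 45 wide (y) x 18 mm, on pale bristles 138 x 36 x 20 mm; 38 mm high in all. Origin: centre of its underside; z up. About 140 g.
- basin: Loose stainless steel basin, round, 244 mm across the rim, 190 mm across the foot, 65 mm high, wall 3 mm, floor 5 mm thick. Origin: centre of its underside. About 0.7 kg.
- cups: Stack of three plastic cups, red, green and blue from the bottom, 77 mm across and 134 mm high, loose and light; bystander. Origin: centre of its underside.
- box: White plastic box 90 x 120 x 60 mm with its sliding lid half open (pushed 50 mm out to the +y side of the box), behind the locker; bystander. Origin: centre of the box's underside.
- bottle: Green plastic bottle, 60 mm across, 170 mm high, standing near the locker on its hinge side; bystander. Origin: centre of its underside.
Mind the look-alikes: they are no part of the job. What is meant by the brush is not orange, and is the smaller of those in its own colour.

How it is judged:
On the way, in this order (a step that is already met when the one before it is completed fails the run):
1. the brush lies in the basin, let go, while the door still stands open (horizontal distance between brush and basin below 0.07 m and z of brush in the frame of basin between -0.01 and 0.04 m and value of joint door above 0.4 rad and contact force between the fingers and brush below 0.1 N), for 0.2 s.
2. the door, let go, stays shut with its bolt sprung out behind the keeper (value of joint door below 0.065 rad and value of joint bolt between 0.0012 and 0.0055 m and contact force between each of the arm, the fingers and locker below 0.1 N), for 0.2 s.
At the end, for the whole second after the job is handed in: The door is latched: hinge below 0.065 rad, untouched, with the bolt sprung out onto the keeper pocket's bottom (joint 1.2 to 5.5 mm). The brush rests still in the basin (origin within 70 mm of its axis, under 40 mm above its underside) and the basin is upright within 0.1 rad (value of joint door below 0.065 rad and value of joint bolt between 0.0012 and 0.0055 m and horizontal distance between brush and basin below 0.07 m and z of brush in the frame of basin between -0.01 and 0.04 m and linear speed of brush below 0.02 m/s and angle between basin's own z axis and vertical below 0.1 rad).
It fails at once if the robot forces the nearly shut door or its locker with more than 20 N, or knocks them anywhere with more than 30 N (contact force between any of the arm, the fingers and locker above 30 N or (value of joint door below 0.2 rad and contact force between any of the arm, the fingers and locker above 20 N)).
It fails at once if the door is slammed (swings shut faster than 1.5 rad/s) (velocity of joint door below -1.5 rad/s and value of joint door above 0.12 rad).
It fails at once if the brush is dropped or thrown (linear speed of brush above 1 m/s and contact force between the fingers and brush below 0.1 N).
It fails at once if the cup stack, the white box or the bottle is shifted by more than 25 mm or tipped ((distance of cups from where it was at the start of the episode above 0.025 m or angle between cups's own z axis and vertical above 0.25 rad) or (distance of box from where it was at the start of the episode above 0.025 m or angle between box's own z axis and vertical above 0.25 rad) or (distance of bottle from where it was at the start of the episode above 0.025 m or angle between bottle's own z axis and vertical above 0.25 rad)).
It also fails if it takes over 72 s, if anything falls off the work surface, if the arm or the gripper's body presses on something with over 40 N, if the wrist force passes 120 N, or if a joint passes its speed limit or range.

## Working session

There is one attempt and no reset: what is moved stays moved. The work goes in short steps, Python scripts to look and compute and a tool call to move; the robot and the scene stay as the last step left them, time stands still between calls to the robot, and variables do not carry over. Pictures are saved under pics/ and viewed, at most 10 in all, crops included, and the job is handed in when it is done.

Besides the shell and the picture viewer there is one more tool, called after ">>>" by a JSON object that holds its "method" and its "body", one argument or row to a line. jog_arm: Moves the arm, as the interface text tells. Its arguments: {"type":"object","properties":{"series":{"type":"array"}},"required":["series"]}

```bash
ls; mkdir -p pics; cat > h.py <<'E'
import numpy as np, cv2, pickle
from scipy.spatial.transform import Rotation as R
def rot(r):
    r=np.array(r,float)
    return r if r.shape==(3,3) else R.from_quat(r,scalar_first=True).as_matrix()
def grab(n):
    from bench import ctrl
    c=ctrl.camera(n); pickle.dump(c,open(f'{n}.pkl','wb')); return c
def load(n): return pickle.load(open(f'{n}.pkl','rb'))
def cloud(c):
    v,u=np.mgrid[0:480,0:640]
    xd=(u-c['cx'])/c['fx']; yd=(v-c['cy'])/c['fy']
    x,y=xd.copy(),yd.copy()
    for _ in range(15):
        s=1+c['k1']*(x*x+y*y); x,y=xd/s,yd/s
    z=c['z_map']; p=np.stack([x*z,y*z,z],-1)
    w=p@rot(c['rotation']).T+np.array(c['xyz']); w[z==0]=np.nan
    return w
E
python3 - <<'E'
from h import *
from bench import ctrl
for n in('scene','top'):
    c=grab(n); cv2.imwrite(f'pics/{n}0.png',c['frame']); print(n,c['xyz'],c['rotation'],c['k1'],c['fx'])
print(ctrl.get_obs())
E
```

```text
pics
scene [0.9861503  0.40388908 1.04642489] [-0.11680718  0.40882281  0.87272518 -0.23993906] -0.12254612596206692 480.25450422854004
top [0.39764721 0.04906483 1.0732916 ] [ 0.06548499 -0.70094974  0.70845504 -0.04972557] -0.0921331401037921 455.34660457886616
{'time_s': 0.1, 'q': array([-1.33431972e+00,  1.81468044e-01,  1.60792209e+00, -2.64441061e-05,
        1.35382173e+00, -2.06296453e-01]), 'dq': array([-0.00170685, -0.00099888, -0.00266012, -0.00126367, -0.00112531,
        0.00154388]), 'joint_efforts': array([ 5.70105949e-04, -4.45875943e+01, -3.52234590e+01, -1.67591365e-04,
        4.17841235e-03, -9.92041862e-06]), 'eef_pos': array([ 0.24624441, -0.51903783,  0.23046672]), 'eef_rot': array([-8.09318502e-04,  9.75592983e-01,  2.19585237e-01, -2.51248032e-05]), 'wrist_force': array([-0.60484533,  0.52736164,  0.21207693]), 'torque': array([ 0.01729334, -0.00495867, -0.01433851]), 'grasp_force': 0.0, 'opening': 1.0019640757925379}
```

View pics/top0.png

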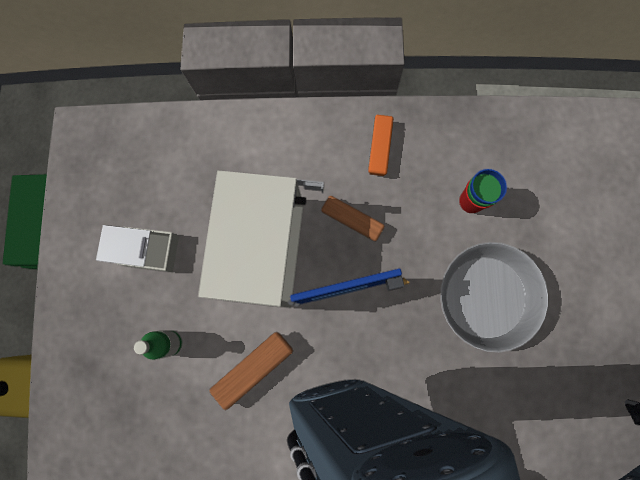

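View pics/scene0.png

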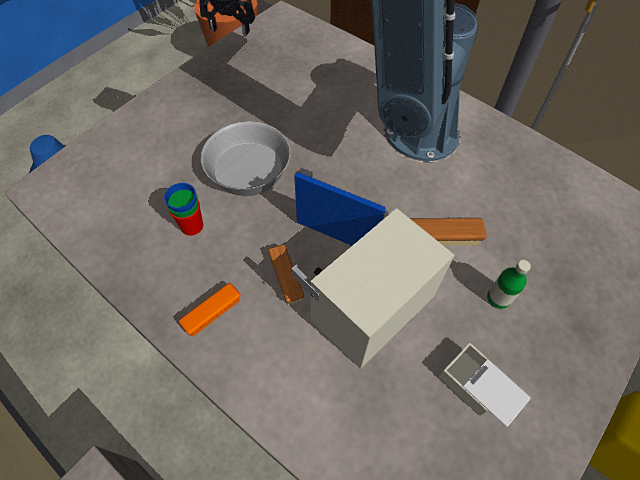

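The top view shows the brush candidates: orange at (381,145), small brown at (353,218) in front of the locker, and larger brown at (252,370). The small brown one fits the description. The door is at (345,286), the basin at (495,297), the cups at (485,190) and the keeper at (312,185).

```bash
python3 - <<'E'
from h import *
c=load('top'); w=cloud(c); hsv=cv2.cvtColor(c['frame'],cv2.COLOR_BGR2HSV)
cv2.imwrite('pics/crop.png',cv2.resize(c['frame'][160:320,190:420],None,fx=3.4,fy=3.4,interpolation=cv2.INTER_CUBIC))
def box(u0,u1,v0,v1):
    m=np.zeros((480,640),bool); m[v0:v1,u0:u1]=1; return m&np.isfinite(w[...,2])
def rect(m,name):
    p=w[m]; r=cv2.minAreaRect((p[:,:2]*1000).astype(np.float32)); print(name,len(p),np.round(r[0],1),np.round(r[1],1),round(r[2],1),'z',np.round(np.percentile(p[:,2],[2,50,98]),4)); print('  ',np.round(cv2.boxPoints(r)).tolist())
z=w[...,2]
rect(box(315,390,190,250)&(z>.031)&(z<.05)&(hsv[...,1]>90)&(hsv[...,0]<20),'brush')
rect(box(205,300,240,300+10)&(z>.15)&(hsv[...,1]<70),'locker?')
rect(box(195,300,165,310)&(z>.19)&(hsv[...,1]<70),'locker')
rect(box(285,405,260,305)&(z>.19)&(hsv[...,0]>100)&(hsv[...,0]<130)&(hsv[...,1]>100),'door')
rect(box(280,420,260,310)&(z>.15)&(z<.178),'case')
rect(box(297,330,175,195)&(z>.16)&(z<.2),'keeper')
m=box(435,555,238,355)&(z>.058)&(z<.075); p=w[m]; print('basin rim',cv2.minEnclosingCircle((p[:,:2]*1000).astype(np.float32)),np.percentile(p[:,2],[5,50,95]))
m=box(460,515,165,215)&(z>.1); p=w[m]; print('cups',cv2.minEnclosingCircle((p[:,:2]*1000).astype(np.float32)))
m=box(130,185,325,365)&(z>.05); p=w[m]; print('bottle',cv2.minEnclosingCircle((p[:,:2]*1000).astype(np.float32)))
for v in ((230,400),(420,150)): print(w[v])
E
```

```text
brush 1166 [623.4   9.6] [147.8  44.9] 59.6 z [0.0328 0.0377 0.0417]
   [[567.0, -43.0], [605.0, -65.0], [680.0, 62.0], [641.0, 85.0]]
locker? 5003 [481.7 218.6] [174.5 127.7] 89.3 z [0.2007 0.2047 0.2077]
   [[417.0, 132.0], [544.0, 131.0], [547.0, 305.0], [419.0, 307.0]]
locker 10455 [552.9 221.3] [163. 255.] 83.0 z [0.2014 0.2048 0.2078]
   [[416.0, 156.0], [670.0, 125.0], [689.0, 287.0], [436.0, 318.0]]
door 843 [456.6  30.9] [ 14.6 217.4] 13.2 z [0.1949 0.1994 0.2025]
   [[425.0, 135.0], [474.0, -77.0], [488.0, -73.0], [439.0, 138.0]]
case 125 [445.3  32.8] [ 21.8 251.9] 8.1 z [0.1508 0.1662 0.1777]
   [[417.0, 156.0], [452.0, -93.0], [474.0, -90.0], [438.0, 159.0]]
keeper 212 [661.5 100.8] [52.4 15.4] 83.4 z [0.1605 0.1843 0.1899]
   [[651.0, 76.0], [666.0, 74.0], [672.0, 126.0], [657.0, 128.0]]
basin rim ((434.96173095703125, -301.90557861328125), 122.73968505859375) [0.05849198 0.06269874 0.06704926]
cups ((668.8282470703125, -281.1058349609375), 39.040340423583984)
bottle ((337.3720703125, 439.4571533203125), 30.532445907592773)
[ 0.59986067 -0.10569997 -0.00239555]
[0.15799761 0.48513049 0.00198925]
```

View pics/crop.png

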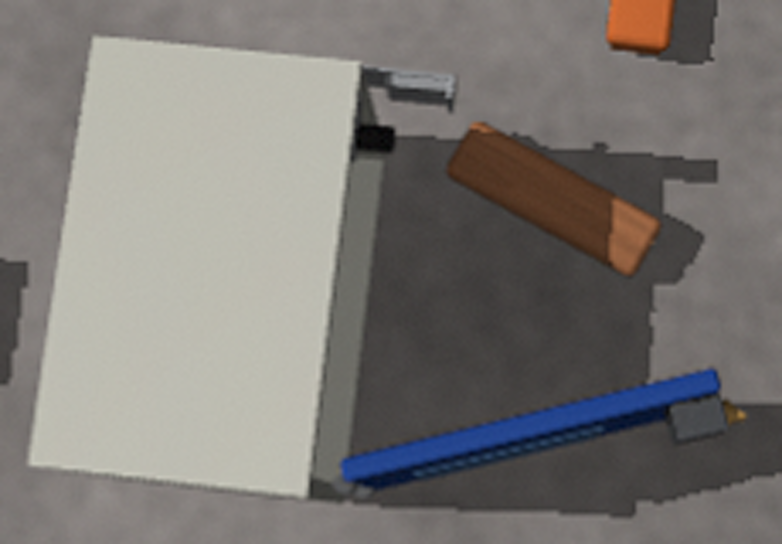

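The close crop confirms it: the small brown brush with pale wood is at crop (552,198), clear of the door. It sits at about (623,10) mm with its long axis at 59.6°. The door is open about 1.22 rad, with the hinge near (432,136) mm.

>>> {"method": "jog_arm", "body": {
  "series": [
    [[0,0,0,0,0,-0.12,75],[0,0,0,0,0,-0.12,75],[0,0,0,0,0,-0.12,75],[0,0,0,0,0,-0.12,75],[0,0,0,0,0,-0.117,75],[40,5,0,0,0,0,75],[40,5,0,0,0,0,75],[40,5,0,0,0,0,75],[40,5,0,0,0,0,75],[40,5,0,0,0,0,75]]
  ]
}}

```text
time_s: 1.1
eef_pos: [0.3698, -0.3582, 0.2309]
eef_rot: [-0.0, 0.868, 0.497, 0.0]
wrist_force: [0.6, 0.4, -0.3]
opening: 0.881
grasp_force: 0.0
```

>>> {"method": "jog_arm", "body": {
  "series": [
    [[44,3,0,0,0,0,75],[44,3,0,0,0,0,75],[44,3,0,0,0,0,75],[44,3,0,0,0,0,75],[44,3,0,0,0,0,75],[44,3,0,0,0,0,75],[44,3,0,0,0,0,75],[44,3,0,0,0,0,75],[44,4,0,0,0,0,75],[44,4,0,0,0,0,75]]
  ]
}}

```text
time_s: 2.1
eef_pos: [0.6202, 0.0053, 0.2308]
eef_rot: [-0.0, 0.868, 0.497, -0.0]
wrist_force: [0.6, -0.9, -0.2]
opening: 0.879
grasp_force: 0.0
```

```bash
python3 - <<'E'
from h import *
from bench import ctrl
c=grab('wrist'); w=cloud(c); hsv=cv2.cvtColor(c['frame'],cv2.COLOR_BGR2HSV); z=w[...,2]
o=ctrl.get_obs(); print(o['eef_pos'],o['q'])
m=(z>.03)&(z<.046)&(hsv[...,1]>80)&(hsv[...,0]<25)&(np.hypot(w[...,0]-.623,w[...,1]-.01)<.11)
p=w[m]; print(cv2.minAreaRect((p[:,:2]*1000).astype(np.float32)),np.percentile(p[:,2],[2,50,98]))
cv2.imwrite('pics/w0.png',c['frame'])
E
```

```text
[0.62275209 0.01067393 0.23071231] [-0.17517751  0.28481915  1.48254234  0.00398358  1.37316727  0.35171383]
((625.154052734375, 12.548004150390625), (147.06114196777344, 44.51249313354492), 59.349849700927734) [0.03383522 0.03784556 0.03949541]
```

View pics/w0.png

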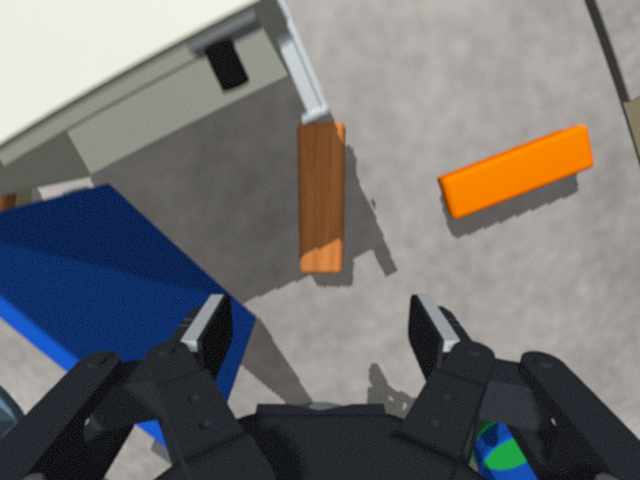

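```bash
python3 - <<'E'
from h import *
c=load('wrist'); print(c['xyz']-np.array([.62275,.01067,.2307])); print(rot(c['rotation']))
E
```

```text
[0.03463191 0.05799056 0.14284345]
[[ 8.61836310e-01 -4.85774509e-01 -1.45812555e-01]
 [-5.07186315e-01 -8.25715325e-01 -2.46893183e-01]
 [-4.65245981e-04  2.86735643e-01 -9.58009632e-01]]
```

The camera overhangs tool +x and would come down by the keeper, so I'll turn the hand half a turn before descending.

>>> {"method": "jog_arm", "body": {
  "series": [
    [[0,0,0,0,0,-0.149,75],[0,0,0,0,0,-0.149,75],[0,0,0,0,0,-0.149,75],[0,0,0,0,0,-0.149,75],[0,0,0,0,0,-0.149,75],[0,0,0,0,0,-0.149,75],[0,0,0,0,0,-0.149,75],[0,0,0,0,0,-0.149,75],[0,0,0,0,0,-0.149,75],[0,0,0,0,0,-0.149,75]]
  ]
}}

```text
time_s: 3.15
eef_pos: [0.6193, 0.0035, 0.2307]
eef_rot: [-0.001, 0.298, 0.954, -0.0]
wrist_force: [0.1, 0.2, 0.3]
opening: 0.874
grasp_force: 0.0
```

>>> {"method": "jog_arm", "body": {
  "series": [
    [[0,0,0,0,0,-0.149,75],[0,0,0,0,0,-0.149,75],[0,0,0,0,0,-0.149,75],[0,0,0,0,0,-0.149,75],[0,0,0,0,0,-0.149,75],[0,0,0,0,0,-0.149,75],[0,0,0,0,0,-0.149,75],[0,0,0,0,0,-0.149,75],[0,0,0,0,0,-0.149,75],[0,0,0,0,0,-0.149,75]]
  ]
}}

```text
time_s: 4.15
eef_pos: [0.6193, 0.0035, 0.2307]
eef_rot: [-0.0, -0.428, 0.904, 0.0]
wrist_force: [-0.2, 0.0, -0.2]
opening: 0.88
grasp_force: 0.0
```

>>> {"method": "jog_arm", "body": {
  "series": [
    [[-1,-1,0,0,0,-0.081,75],[0,0,0,0,0,-0.081,75],[0,0,20,0,0,0,75],[0,0,20,0,0,0,75],[0,0,20,0,0,0,75],[0,0,20,0,0,0,75],[0,0,20,0,0,0,75],[0,0,20,0,0,0,75],[0,0,10,0,0,0,75],[0,0,0,0,0,0,75]]
  ]
}}

```text
time_s: 5.15
eef_pos: [0.6195, 0.0038, 0.0992]
eef_rot: [-0.002, -0.497, 0.868, 0.001]
wrist_force: [-0.9, 0.1, 0.3]
opening: 0.881
grasp_force: 0.0
```

>>> {"method": "jog_arm", "body": {
  "series": [
    [[-3,0,0,0,0,0,75],[-3,0,11,0,0,0,75],[-3,0,11,0,0,0,75],[0,0,11,0,0,0,75],[0,0,11,0,0,0,75],[0,0,11,0,0,0,75],[0,0,11,0,0,0,75],[0,0,11,0,0,0,75],[0,0,11,0,0,0,75],[0,0,5,0,0,0,75]]
  ]
}}

```text
time_s: 6.15
eef_pos: [0.6248, 0.0114, 0.0066]
eef_rot: [-0.001, -0.497, 0.868, 0.001]
wrist_force: [-0.7, 0.2, -1.0]
opening: 0.878
grasp_force: 0.0
```

>>> {"method": "jog_arm", "body": {
  "series": [
    [[0,0,0,0,0,0,75],[0,0,0,0,0,0,75],[0,0,0,0,0,0,55],[0,0,0,0,0,0,40],[0,0,0,0,0,0,30],[0,0,0,0,0,0,30],[0,0,0,0,0,0,30],[0,0,0,0,0,0,30],[0,0,0,0,0,0,30],[0,0,0,0,0,0,30]]
  ]
}}

```text
time_s: 7.15
eef_pos: [0.6264, 0.0113, 0.0092]
eef_rot: [0.001, -0.497, 0.868, -0.0]
wrist_force: [0.5, 0.6, 6.2]
opening: 0.514
grasp_force: 62.8
```

>>> {"method": "jog_arm", "body": {
  "series": [
    [[0,0,-18,0,0,0,30],[0,0,-18,0,0,0,30],[0,0,-18,0,0,0,30],[0,0,-18,0,0,0,30],[0,0,-18,0,0,0,30],[0,0,0,0,0,0.14,30],[0,0,0,0,0,0.14,30],[0,0,0,0,0,0.14,30],[0,0,0,0,0,0.14,30],[0,0,0,0,0,0.14,30]]
  ]
}}

```text
time_s: 8.15
eef_pos: [0.6252, 0.0114, 0.0988]
eef_rot: [-0.0, -0.166, 0.986, 0.0]
wrist_force: [-0.3, 0.5, -1.8]
opening: 0.511
grasp_force: 62.1
```

>>> {"method": "jog_arm", "body": {
  "series": [
    [[0,0,-31,0,0,0,30],[0,0,-31,0,0,0,30],[0,0,-31,0,0,0,30],[0,0,-31,0,0,0,30],[0,0,-31,0,0,0,30],[28.4,-23.2,0,0,0,0,30],[28.4,-23.2,0,0,0,0,30],[28.4,-23.2,0,0,0,0,30],[28.4,-23.2,0,0,0,0,30],[28.4,-23.2,0,0,0,0,30]]
  ]
}}

```text
time_s: 9.15
eef_pos: [0.529, -0.1461, 0.2538]
eef_rot: [-0.0, -0.169, 0.986, 0.0]
wrist_force: [1.1, -0.3, -1.9]
opening: 0.512
grasp_force: 62.1
```

>>> {"method": "jog_arm", "body": {
  "series": [
    [[28.4,-23.2,0,0,0,0,30],[28.4,-23.2,0,0,0,0,30],[28.4,-23.2,0,0,0,0,30],[28.4,-23.2,0,0,0,0,30],[28.4,-23.2,0,0,0,0,30],[0,0,20,0,0,0,30],[0,0,20,0,0,0,30],[0,0,20,0,0,0,30],[0,0,20,0,0,0,30],[0,0,20,0,0,0,30]]
  ]
}}

```text
time_s: 10.15
eef_pos: [0.4349, -0.3019, 0.1531]
eef_rot: [-0.0, -0.169, 0.986, 0.0]
wrist_force: [0.4, -0.3, -2.0]
opening: 0.514
grasp_force: 62.1
```

>>> {"method": "jog_arm", "body": {
  "series": [
    [[0,0,15,0,0,0,30],[0,0,15,0,0,0,30],[0,0,15,0,0,0,30],[0,0,15,0,0,0,30],[0,0,15,0,0,0,30],[0,0,15,0,0,0,30],[0,0,15,0,0,0,30],[0,0,15,0,0,0,30],[0,0,10,0,0,0,30],[0,0,5,0,0,0,30]]
  ]
}}

```text
time_s: 11.15
eef_pos: [0.4348, -0.3016, 0.0174]
eef_rot: [-0.0, -0.169, 0.986, 0.001]
wrist_force: [0.2, -0.6, -2.1]
opening: 0.515
grasp_force: 62.1
```

>>> {"method": "jog_arm", "body": {
  "series": [
    [[0,0,0,0,0,0,30],[0,0,0,0,0,0,30],[0,0,0,0,0,0,45],[0,0,0,0,0,0,50],[0,0,0,0,0,0,55],[0,0,0,0,0,0,60],[0,0,0,0,0,0,65],[0,0,0,0,0,0,65],[0,0,0,0,0,0,65],[0,0,0,0,0,0,65]]
  ]
}}

```text
time_s: 12.15
eef_pos: [0.4353, -0.3021, 0.0183]
eef_rot: [-0.0, -0.169, 0.986, 0.0]
wrist_force: [-0.9, 0.8, -0.1]
opening: 0.761
grasp_force: 0.0
```

>>> {"method": "jog_arm", "body": {
  "series": [
    [[0,0,-10,0,0,0,65],[0,0,-15,0,0,0,65],[0,0,-20,0,0,0,65],[0,0,-20,0,0,0,65],[0,0,-20,0,0,0,65],[0,0,-20,0,0,0,65],[0,0,-20,0,0,0,40],[0,0,-20,0,0,0,20],[0,0,-20,0,0,0,0],[0,0,-20,0,0,0,0]]
  ]
}}

```text
time_s: 13.15
eef_pos: [0.4354, -0.3022, 0.2058]
eef_rot: [0.001, -0.169, 0.986, -0.001]
wrist_force: [1.1, 0.2, -0.2]
opening: 0.075
grasp_force: 0.0
```

```bash
python3 - <<'E'
from h import *
from bench import ctrl
c=grab('scene'); w=cloud(c); hsv=cv2.cvtColor(c['frame'],cv2.COLOR_BGR2HSV); z=w[...,2]
m=(np.hypot(w[...,0]-.435,w[...,1]+.302)<.1)&(hsv[...,1]>100)&(hsv[...,0]<25)&(z>.03)&(z<.06)
p=w[m]; print('brush',len(p),np.median(p,0),cv2.minAreaRect((p[:,:2]*1000).astype(np.float32)))
d=(z>.195)&(z<.206)&(hsv[...,0]>100)&(hsv[...,0]<130)&(hsv[...,1]>100)&(abs(w[...,0]-.46)<.1)&(abs(w[...,1]-.03)<.16)
p=w[d]; print('door',len(p),cv2.minAreaRect((p[:,:2]*1000).astype(np.float32)))
cv2.imwrite('pics/s1.png',c['frame']); print(ctrl.get_obs()['q'])
t=load('top'); wt=cloud(t)
# door outline from first top view, several z slabs; locker front face from scene
print(cv2.boxPoints(cv2.minAreaRect((p[:,:2]*1000).astype(np.float32))).round())
E
```

```text
brush 685 [ 0.43836363 -0.29857125  0.04138862] ((435.5880126953125, -301.77685546875), (151.37176513671875, 45.277191162109375), 20.526506423950195)
door 543 ((456.9750061035156, 32.41180419921875), (17.42685317993164, 218.46353149414062), 12.837151527404785)
[-8.30689046e-01  1.00562911e-01  1.74316511e+00 -7.36025486e-07
  1.29050176e+00 -2.74191812e+00]
[[424. 137.]
 [473. -76.]
 [490. -72.]
 [441. 141.]]
```

View pics/s1.png

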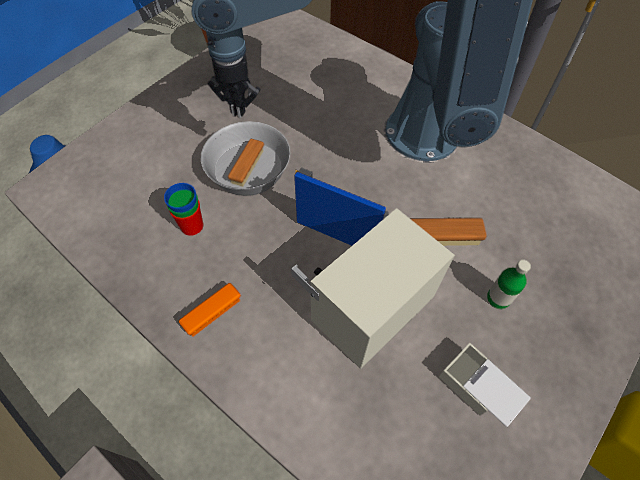

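The brush lies in the basin at (247,160) and the basin is upright. The door still stands open at (340,207), and the bystanders are untouched. Next I'll turn the hand to face the door and bring it to stand off from the push point.

>>> {"method": "jog_arm", "body": {
  "series": [
    [[0,0,0,0,0,0.148,0],[0,0,0,0,0,0.148,0],[0,0,0,0,0,0.148,0],[0,0,0,0,0,0.148,0],[0,0,0,0,0,0.148,0],[0,0,0,0,0,0.148,0],[0,0,0,0,0,0.148,0],[0,0,0,0,0,0.148,0],[0,0,0,0,0,0.148,0],[0,0,0,0,0,0.148,0]]
  ]
}}

```text
time_s: 14.2
eef_pos: [0.4353, -0.3021, 0.2041]
eef_rot: [0.001, 0.542, 0.84, -0.0]
wrist_force: [-0.2, -0.7, -0.3]
opening: 0.003
grasp_force: 0.0
```

>>> {"method": "jog_arm", "body": {
  "series": [
    [[0,0,0,0,0,0.148,0],[0,0,0,0,0,0.148,0],[0,0,0,0,0,0.148,0],[0,0,0,0,0,0.148,0],[0,0,0,0,0,0.148,0],[0,0,0,0,0,0.148,0],[0,0,0,0,0,0.148,0],[0,0,0,0,0,0.148,0],[0,0,0,0,0,0.148,0],[0,0,0,0,0,0.148,0]]
  ]
}}

```text
time_s: 15.2
eef_pos: [0.4353, -0.3021, 0.2041]
eef_rot: [0.0, 0.967, 0.255, 0.0]
wrist_force: [0.3, 0.1, 1.2]
opening: -0.002
grasp_force: 0.0
```

>>> {"method": "jog_arm", "body": {
  "series": [
    [[0,0,0,0,0,0.148,0],[0,0,0,0,0,0.148,0],[6,-34,0,0,0,0,0],[6,-34,0,0,0,0,0],[6,-34,0,0,0,0,0],[6,-34,0,0,0,0,0],[6,-34,0,0,0,0,0],[6,-34,0,0,0,0,0],[6,-34,0,0,0,0,0],[6,-34,0,0,0,0,0]]
  ]
}}

```text
time_s: 16.2
eef_pos: [0.421, -0.025, 0.2041]
eef_rot: [0.0, 0.994, 0.113, 0.001]
wrist_force: [1.0, 0.6, -0.1]
opening: -0.0
grasp_force: 0.0
```

```bash
cat > st.py <<'E'
from h import *
from bench import ctrl
o=ctrl.get_obs(); p=o['eef_pos']*1000; M=rot(o['eef_rot']); H=np.array([432,137.5])
yaw=np.arctan2(M[1,0],M[0,0]); ang=np.deg2rad(83.2)-yaw
d=p[:2]-H; X=M[:2,0]
Y=np.array([-X[1],X[0]])
print('t',o['time_s'],'pos',p.round(1),'yaw',np.rad2deg(yaw).round(2),'theta',ang.round(3),'doorframe x,y',(d@X).round(1),(d@Y).round(1),'tilt',M[2].round(4),'F tool',(M.T@o['wrist_force']).round(2),'q',o['q'].round(2))
E
python3 st.py
```

```text
t 16.2 pos [421.  -25.  204.1] yaw 12.92 theta 1.227 doorframe x,y -47.1 -155.9 tilt [ 1.4e-03  8.0e-04 -1.0e+00] F tool [ 1.07 -0.36  0.14] q [-0.34 -0.15  2.    0.    1.29  1.  ]
```

>>> {"method": "jog_arm", "body": {
  "series": [
    [[0,0,10,0,0,0,0],[0,0,15,0,0,0,0],[0,0,15,0,0,0,0],[0,0,12,0,0,0,0],[0,0,0,0,0,0,0],[6,0,0,0,0,0,0],[6,0,0,0,0,0,0],[6,0,0,0,0,0,0],[4,0,0,0,0,0,0],[2,0,0,0,0,0,0]]
  ]
}}

```text
time_s: 17.2
eef_pos: [0.4453, -0.0208, 0.1515]
eef_rot: [0.0, 0.994, 0.113, 0.0]
wrist_force: [0.0, 0.9, 0.9]
opening: 0.001
grasp_force: 0.0
```

>>> {"method": "jog_arm", "body": {
  "series": [
    [[2,0,0,0,0,0,0],[2,0,0,0,0,0,0],[2,0,0,0,0,0,0],[3,0.3,0,0,0,-0.02,0],[4,0.4,0,0,0,-0.025,0],[4.7,0.4,0,0,0,-0.03,0],[6.2,0.6,0,0,0,-0.04,0],[6.2,0.6,0,0,0,-0.04,0],[6.2,0.6,0,0,0,-0.04,0],[6.2,0.6,0,0,0,-0.04,0]]
  ]
}}

```text
time_s: 18.2
eef_pos: [0.4865, -0.0112, 0.1512]
eef_rot: [-0.0, 0.973, 0.23, -0.0]
wrist_force: [-1.9, -0.7, -0.4]
opening: 0.002
grasp_force: 0.0
```

```bash
python3 st.py
```

```text
t 18.2 pos [486.5 -11.2 151.2] yaw 26.58 theta 0.988 doorframe x,y -17.8 -157.3 tilt [-2.e-04 -1.e-04 -1.e+00] F tool [-2.02 -0.27  0.39] q [-0.27  0.07  1.9  -0.    1.17  0.84]
```

>>> {"method": "jog_arm", "body": {
  "series": [
    [[7.7,0.7,0,0,0,-0.05,0],[7.7,0.7,0,0,0,-0.05,0],[7.7,0.7,0,0,0,-0.05,0],[7.7,0.7,0,0,0,-0.05,0],[7.7,0.7,0,0,0,-0.05,0],[7.7,0.7,0,0,0,-0.05,0],[7.7,0.7,0,0,0,-0.05,0],[7.7,0.7,0,0,0,-0.05,0],[7.7,0.7,0,0,0,-0.05,0],[7.7,0.7,0,0,0,-0.05,0]]
  ]
}}

```text
time_s: 19.2
eef_pos: [0.5501, 0.0317, 0.1513]
eef_rot: [0.0, 0.886, 0.464, 0.0]
wrist_force: [-0.4, -1.4, -0.2]
opening: 0.0
grasp_force: 0.0
```

```bash
python3 st.py
```

```text
t 19.2 pos [550.1  31.7 151.3] yaw 55.24 theta 0.488 doorframe x,y -19.5 -157.4 tilt [-0.e+00  5.e-04 -1.e+00] F tool [-1.37  0.42  0.23] q [-0.16  0.21  1.74 -0.    1.19  0.45]
```

>>> {"method": "jog_arm", "body": {
  "series": [
    [[4.8,0.5,0,0,0,-0.03,0],[4.8,0.5,0,0,0,-0.03,0],[4.8,0.5,0,0,0,-0.03,0],[4.8,0.5,0,0,0,-0.03,0],[4.8,0.5,0,0,0,-0.03,0],[4.8,0.5,0,0,0,-0.03,0],[4.8,0.5,0,0,0,-0.03,0],[4.8,0.5,0,0,0,-0.03,0],[4.8,0.5,0,0,0,-0.03,0],[3,0.3,0,0,0,-0.02,0]]
  ]
}}

```text
time_s: 20.2
eef_pos: [0.5751, 0.0708, 0.1513]
eef_rot: [-0.0, 0.81, 0.586, 0.0]
wrist_force: [0.1, -0.5, -0.2]
opening: -0.002
grasp_force: 0.0
```

```bash
python3 st.py
```

```text
t 20.2 pos [575.1  70.8 151.3] yaw 71.8 theta 0.199 doorframe x,y -18.7 -156.8 tilt [ 1.e-04 -0.e+00 -1.e+00] F tool [-0.44  0.28  0.21] q [-0.08  0.27  1.67  0.    1.2   0.24]
```

>>> {"method": "jog_arm", "body": {
  "series": [
    [[1.2,0.1,0,0,0,-0.008,0],[1.2,0.1,0,0,0,-0.008,0],[1.2,0.1,0,0,0,-0.008,0],[1.2,0.1,0,0,0,-0.008,0],[1.2,0.1,0,0,0,-0.008,0],[1.2,0.1,0,0,0,-0.008,0],[1.2,0.1,0,0,0,-0.008,0],[1.2,0.1,0,0,0,-0.008,0],[0,0,0,0,0,0,0],[0,0,0,0,0,0,0]]
  ]
}}

```text
time_s: 21.2
eef_pos: [0.5784, 0.0794, 0.1512]
eef_rot: [-0.0, 0.792, 0.611, -0.0]
wrist_force: [1.3, 0.2, -0.1]
opening: 0.001
grasp_force: 0.0
```

```bash
python3 st.py
```

```text
t 21.2 pos [578.4  79.4 151.2] yaw 75.34 theta 0.137 doorframe x,y -19.2 -156.3 tilt [ 1.e-04 -2.e-04 -1.e+00] F tool [0.54 1.19 0.11] q [-0.07  0.28  1.65  0.    1.2   0.19]
```

>>> {"method": "jog_arm", "body": {
  "series": [
    [[0.8,0.1,0,0,0,-0.005,0],[0.8,0.1,0,0,0,-0.005,0],[0.8,0.1,0,0,0,-0.005,0],[0.8,0.1,0,0,0,-0.005,0],[0.8,0.1,0,0,0,-0.005,0],[0.8,0.1,0,0,0,-0.005,0],[0.8,0.1,0,0,0,-0.005,0],[0,0,0,0,0,0,0],[0,0,0,0,0,0,0],[0,0,0,0,0,0,0]]
  ]
}}

```text
time_s: 22.2
eef_pos: [0.5805, 0.0846, 0.1513]
eef_rot: [0.0, 0.781, 0.625, 0.0]
wrist_force: [-1.0, -0.1, 0.0]
opening: -0.002
grasp_force: 0.0
```

```bash
python3 st.py
```

```text
t 22.2 pos [580.5  84.6 151.3] yaw 77.34 theta 0.102 doorframe x,y -19.1 -156.5 tilt [ 1.e-04  1.e-04 -1.e+00] F tool [-0.33 -0.96 -0.01] q [-0.06  0.29  1.65  0.    1.21  0.16]
```

>>> {"method": "jog_arm", "body": {
  "series": [
    [[0.6,0.1,0,0,0,-0.004,0],[0.6,0,0,0,0,-0.004,0],[0.6,0.1,0,0,0,-0.004,0],[0.6,0,0,0,0,-0.004,0],[0.6,0.1,0,0,0,-0.004,0],[0.6,0,0,0,0,-0.004,0],[0.6,0.1,0,0,0,-0.004,0],[0,0,0,0,0,0,0],[0,0,0,0,0,0,0],[0,0,0,0,0,0,0]]
  ]
}}

```text
time_s: 23.2
eef_pos: [0.5816, 0.0877, 0.1513]
eef_rot: [0.0, 0.772, 0.636, -0.001]
wrist_force: [-1.8, -5.6, 1.3]
opening: -0.001
grasp_force: 0.0
```

```bash
python3 st.py
```

```text
t 23.2 pos [581.6  87.7 151.3] yaw 78.93 theta 0.075 doorframe x,y -20.2 -156.4 tilt [-1.3e-03 -2.0e-04 -1.0e+00] F tool [-5.85 -0.66 -1.25] q [-0.05  0.29  1.64 -0.    1.21  0.14]
```

>>> {"method": "jog_arm", "body": {
  "series": [
    [[0.2,0,0,0,0,-0.002,0],[0.2,0,0,0,0,-0.002,0],[0.2,0,0,0,0,-0.002,0],[0.2,0,0,0,0,-0.001,0],[0.2,0,0,0,0,-0.001,0],[0.2,0,0,0,0,0,0],[0,0,0,0,0,0,0],[0,0,0,0,0,0,0],[0,0,0,0,0,0,0],[0,0,0,0,0,0,0]]
  ]
}}

```text
time_s: 24.2
eef_pos: [0.5819, 0.0884, 0.1514]
eef_rot: [0.001, 0.77, 0.639, -0.001]
wrist_force: [-1.2, -5.9, 1.1]
opening: -0.003
grasp_force: 0.0
```

```bash
python3 st.py
```

```text
t 24.2 pos [581.9  88.4 151.4] yaw 79.38 theta 0.067 doorframe x,y -20.6 -156.3 tilt [-2.e-03 -1.e-04 -1.e+00] F tool [-6.08 -0.12 -1.1 ] q [-0.05  0.29  1.64 -0.    1.21  0.14]
```

>>> {"method": "jog_arm", "body": {
  "series": [
    [[0.2,0,0,0,0,-0.0015,0],[0.2,0,0,0,0,-0.0015,0],[0.2,0,0,0,0,-0.0015,0],[0.2,0,0,0,0,-0.0015,0],[0.2,0,0,0,0,-0.0015,0],[0.2,0,0,0,0,-0.0015,0],[0.2,0,0,0,0,-0.001,0],[0,0,0,0,0,0,0],[0,0,0,0,0,0,0],[0,0,0,0,0,0,0]]
  ]
}}

```text
time_s: 25.2
eef_pos: [0.5823, 0.0895, 0.1514]
eef_rot: [0.001, 0.766, 0.642, -0.001]
wrist_force: [0.1, -7.9, 1.6]
opening: -0.001
grasp_force: 0.0
```

```bash
python3 st.py
```

```text
t 25.2 pos [582.3  89.5 151.4] yaw 79.94 theta 0.057 doorframe x,y -21.0 -156.3 tilt [-2.3e-03  2.0e-04 -1.0e+00] F tool [-7.74  1.45 -1.59] q [-0.05  0.29  1.64 -0.    1.21  0.13]
```

>>> {"method": "jog_arm", "body": {
  "series": [
    [[0.2,0,0,0,0,-0.0015,0],[0.2,0,0,0,0,-0.0015,0],[0.2,0,0,0,0,-0.0015,0],[0.2,0,0,0,0,-0.0015,0],[0.2,0,0,0,0,-0.0015,0],[0.2,0,0,0,0,-0.0015,0],[0.2,0,0,0,0,-0.001,0],[0,0,0,0,0,0,0],[0,0,0,0,0,0,0],[0,0,0,0,0,0,0]]
  ]
}}

```text
time_s: 26.2
eef_pos: [0.5826, 0.0906, 0.1513]
eef_rot: [0.001, 0.763, 0.646, -0.001]
wrist_force: [-1.2, -9.1, 0.8]
opening: 0.004
grasp_force: 0.0
```

```bash
python3 st.py
```

```text
t 26.2 pos [582.6  90.6 151.3] yaw 80.5 theta 0.047 doorframe x,y -21.4 -156.3 tilt [-2.7e-03  5.0e-04 -1.0e+00] F tool [-9.17  0.34 -0.75] q [-0.05  0.29  1.64 -0.    1.21  0.12]
```

>>> {"method": "jog_arm", "body": {
  "series": [
    [[0.2,0,0,0,0,0,0],[0.2,0,0,0,0,0,0],[0.2,0,0,0,0,0,0],[0.2,0,0,0,0,0,0],[0.2,0,0,0,0,0,0],[0.2,0,0,0,0,0,0],[0.2,0,0,0,0,0,0],[0,0,0,0,0,0,0],[0,0,0,0,0,0,0],[0,0,0,0,0,0,0]]
  ]
}}

```text
time_s: 27.2
eef_pos: [0.5829, 0.0917, 0.1514]
eef_rot: [0.001, 0.763, 0.646, -0.001]
wrist_force: [0.1, -10.3, 1.0]
opening: -0.0
grasp_force: 0.0
```

```bash
python3 st.py
```

```text
t 27.2 pos [582.9  91.7 151.4] yaw 80.5 theta 0.047 doorframe x,y -20.3 -156.4 tilt [-3.1e-03  6.0e-04 -1.0e+00] F tool [-10.16   1.83  -0.95] q [-0.04  0.3   1.64 -0.    1.21  0.12]
```

>>> {"method": "jog_arm", "body": {
  "series": [
    [[0.2,0,0,0,0,0,0],[0.2,0,0,0,0,0,0],[0.2,0,0,0,0,0,0],[0.2,0,0,0,0,0,0],[0.2,0,0,0,0,0,0],[0.2,0,0,0,0,0,0],[0,0,0,0,0,0,0],[0,0,0,0,0,0,0],[0,0,0,0,0,0,0],[0,0,0,0,0,0,0]]
  ]
}}

```text
time_s: 28.2
eef_pos: [0.5832, 0.0937, 0.1514]
eef_rot: [0.001, 0.763, 0.646, -0.0]
wrist_force: [0.4, -7.5, 0.5]
opening: -0.001
grasp_force: 0.0
```

```bash
python3 st.py
```

```text
t 28.2 pos [583.2  93.7 151.4] yaw 80.53 theta 0.047 doorframe x,y -18.4 -156.4 tilt [-1.9e-03  9.0e-04 -1.0e+00] F tool [-7.33  1.59 -0.45] q [-0.04  0.3   1.64 -0.    1.21  0.13]
```

>>> {"method": "jog_arm", "body": {
  "series": [
    [[0.2,0,0,0,0,0,0],[0.2,0,0,0,0,0,0],[0.2,0,0,0,0,0,0],[0.2,0,0,0,0,0,0],[0,0,0,0,0,0,0],[0,0,0,0,0,0,0],[0,0,0,0,0,0,0],[0,0,0,0,0,0,0],[0,0,0,0,0,0,0],[0,0,0,0,0,0,0]]
  ]
}}

```text
time_s: 29.2
eef_pos: [0.5834, 0.0943, 0.1514]
eef_rot: [0.001, 0.763, 0.646, -0.001]
wrist_force: [0.3, -6.4, 0.7]
opening: 0.006
grasp_force: 0.0
```

```bash
python3 st.py
```

```text
t 29.2 pos [583.4  94.3 151.4] yaw 80.53 theta 0.047 doorframe x,y -17.7 -156.4 tilt [-2.1e-03  9.0e-04 -1.0e+00] F tool [-6.28  1.34 -0.66] q [-0.04  0.3   1.64 -0.    1.21  0.13]
```

>>> {"method": "jog_arm", "body": {
  "series": [
    [[0.2,0,0,0,0,0,0],[0.2,0,0,0,0,0,0],[0.2,0,0,0,0,0,0],[0.2,0,0,0,0,0,0],[0.2,0,0,0,0,0,0],[0,0,0,0,0,0,0],[0,0,0,0,0,0,0],[0,0,0,0,0,0,0],[0,0,0,0,0,0,0],[0,0,0,0,0,0,0]]
  ]
}}

```text
time_s: 30.2
eef_pos: [0.5834, 0.0951, 0.1514]
eef_rot: [0.001, 0.763, 0.646, -0.001]
wrist_force: [-0.4, -8.4, 0.2]
opening: -0.002
grasp_force: 0.0
```

```bash
python3 st.py
```

```text
t 30.2 pos [583.4  95.1 151.4] yaw 80.53 theta 0.047 doorframe x,y -16.9 -156.3 tilt [-2.5e-03  6.0e-04 -1.0e+00] F tool [-8.34  1.03 -0.15] q [-0.04  0.3   1.64 -0.    1.21  0.13]
```

>>> {"method": "jog_arm", "body": {
  "series": [
    [[0.2,0,0,0,0,0,0],[0.2,0,0,0,0,0,0],[0.2,0,0,0,0,0,0],[0.2,0,0,0,0,0,0],[0,0,0,0,0,0,0],[0,0,0,0,0,0,0],[0,0,0,0,0,0,0],[0,0,0,0,0,0,0],[0,0,0,0,0,0,0],[0,0,0,0,0,0,0]]
  ]
}}

```text
time_s: 31.2
eef_pos: [0.5835, 0.0953, 0.1514]
eef_rot: [0.001, 0.763, 0.646, -0.001]
wrist_force: [-1.0, -9.4, 0.8]
opening: -0.003
grasp_force: 0.0
```

```bash
python3 st.py
```

```text
t 31.2 pos [583.5  95.3 151.4] yaw 80.53 theta 0.047 doorframe x,y -16.7 -156.3 tilt [-3.5e-03  4.0e-04 -1.0e+00] F tool [-9.43  0.53 -0.75] q [-0.04  0.3   1.63 -0.    1.21  0.13]
```

>>> {"method": "jog_arm", "body": {
  "series": [
    [[0.2,0,0,0,0,0,0],[0.2,0,0,0,0,0,0],[0.2,0,0,0,0,0,0],[0.2,0,0,0,0,0,0],[0,0,0,0,0,0,0],[0,0,0,0,0,0,0],[0,0,0,0,0,0,0],[0,0,0,0,0,0,0],[0,0,0,0,0,0,0],[0,0,0,0,0,0,0]]
  ]
}}

```text
time_s: 32.2
eef_pos: [0.5835, 0.0954, 0.1514]
eef_rot: [0.002, 0.763, 0.646, -0.002]
wrist_force: [-1.2, -13.1, 1.6]
opening: 0.002
grasp_force: 0.0
```

```bash
python3 st.py
```

```text
t 32.2 pos [583.5  95.4 151.4] yaw 80.52 theta 0.047 doorframe x,y -16.6 -156.3 tilt [-4.6e-03  3.0e-04 -1.0e+00] F tool [-13.11   1.02  -1.5 ] q [-0.04  0.3   1.63 -0.    1.21  0.13]
```

The force peaked at 10 N and dropped to about 6 N. The door then went rigid: another 0.8 mm of commanded push moved it only 0.1 mm and took the force to 13 N. That fits a snap followed by the rubber stop, so I'll back off.

>>> {"method": "jog_arm", "body": {
  "series": [
    [[-0.5,0,0,0,0,0,0],[-0.5,0,0,0,0,0,0],[-1,0,0,0,0,0,0],[-1,0,0,0,0,0,0],[-2,0,0,0,0,0,0],[-5,0,0,0,0,0,0],[-15,0,0,0,0,0,0],[-25,0,0,0,0,0,0],[-30,0,0,0,0,0,0],[-30,0,0,0,0,0,0]]
  ]
}}

```text
time_s: 33.2
eef_pos: [0.5648, -0.0116, 0.1513]
eef_rot: [0.0, 0.763, 0.647, -0.0]
wrist_force: [0.3, -0.4, -0.3]
opening: -0.001
grasp_force: 0.0
```

```bash
python3 - <<'E'
from h import *
t=grab('top'); s=grab('scene'); k=grab('wrist')
w=cloud(t); hsv=cv2.cvtColor(t['frame'],cv2.COLOR_BGR2HSV)
for n,c in(('top',t),('scene',s),('wrist',k)):
    w=cloud(c); z=w[...,2]; hsv=cv2.cvtColor(c['frame'],cv2.COLOR_BGR2HSV)
    m=(z>.195)&(z<.206)&(hsv[...,0]>100)&(hsv[...,0]<130)&(hsv[...,1]>100)&(abs(w[...,0]-.54)<.14)&(abs(w[...,1]-.11)<.12)
    p=w[m]; print(n,m.sum(), cv2.minAreaRect((p[:,:2]*1000).astype(np.float32)) if m.sum()>20 else '')
a=cv2.resize(t['frame'][160:250,270:350],(400,450),interpolation=cv2.INTER_CUBIC)
b=cv2.resize(s['frame'][240:330,270:350],(400,450),interpolation=cv2.INTER_CUBIC)
cv2.imwrite('pics/latch.png',np.hstack([a,b]))
cv2.imwrite('pics/w1.png',k['frame'])
E
python3 st.py
```

```text
top 748 ((540.191650390625, 120.72857666015625), (14.602216720581055, 218.25860595703125), 81.59658813476562)
scene 599 ((543.8681030273438, 124.63090515136719), (175.868896484375, 187.80345153808594), 47.560279846191406)
wrist 8 
t 33.35 pos [565.  -12.2 151.4] yaw 80.36 theta 0.05 doorframe x,y -125.3 -156.2 tilt [-0.  0. -1.] F tool [ 1.17 -0.56  0.17] q [-0.23  0.24  1.7  -0.    1.19 -0.06]
```

View pics/latch.png

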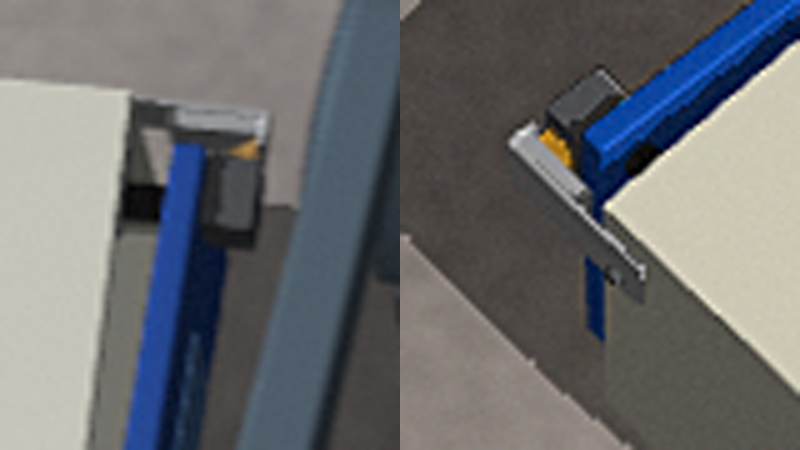

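View pics/w1.png

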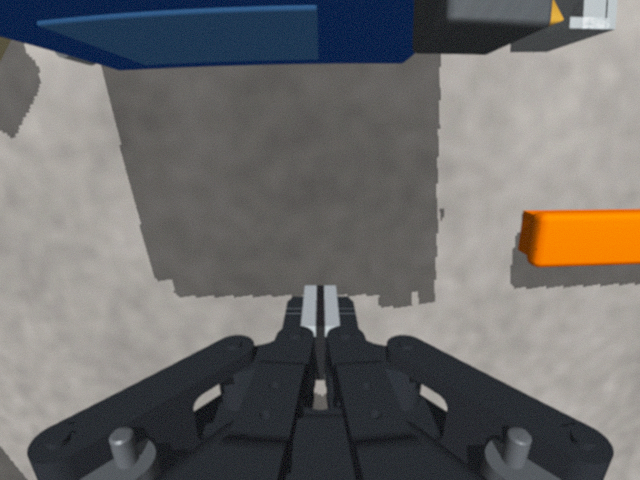

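The left half of the crop shows the brass bolt at (243,150) sitting behind the keeper's hook at (265,125). The wrist view shows the fingers well clear of the door. The door stayed at about 0.03 rad after release, so it is latched and I'm handing in.

```bash
python3 -c "
from bench import ctrl
print(ctrl.hand_in())"
```

```text
the job is handed in; nothing more can be done
None
```

The job is handed in: the brush lies in the upright basin and the door shows latched at about 0.03 rad with a peak push reading of about 13 N; the hand-in returned no verdict.

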